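Load a drive into the flap-covered read-out dock

ROBOT

A 6-joint arm with a two-finger parallel gripper is mounted at the origin on the work surface. World frame = base frame: x ahead of the robot, y to its left, z up, the work surface at z = 0. Lengths are in m, angles in degrees, forces in N, time in s.
With the tool pointing down it reaches from about 0.25 to 0.725 m from the base axis. Payload 9.7 kg.
Tool frame: the origin (TCP) lies at the centre of the arm's flange, where the gripper is bolted on; the fingertips stand bot.tips_ahead ahead of it and the grasp point (between the pads) lies 155 mm ahead of it (bot.tips_ahead is the distance from the TCP to the fingertips, in m); z points along the fingers, y is the line along which they close (so a half turn about z gives the same grasp; the last joint's range is limited). The gripper opens to 85 mm and grips with 20 to 120 N. Pads are 22 mm wide; open, the fingers measure 114 mm over their backs; the gripper's body (76 mm by 85 mm) begins 54 mm behind the grasp point. The pads swing forward as they close: fully open they stand 13 mm farther back than shut.
Start: joints at [-63.426, 4.979, 10.078, 95.1, 0, 90], TCP at [0.246, -0.492, 0.405] pointing down, gripper open.
Joint ranges: [-179.16, 179.16], [-48.56, 103.87], [-65.8, 70.77], [-126.05, 130.52], [-82.76, 87.17], [-180, 180]. Speed limits (degrees/s): [127.2, 127.2, 147.25, 180, 180, 180].

INTERFACE

Orientations are given as [roll, pitch, yaw] about the fixed x, y, z axes, in that order (R = Rz(yaw) Ry(pitch) Rx(roll)).
In Python, from workcell import bot gives the robot as it stands.
- The arm moves only by the tool drive_tool, never from a script. Its argument "plan" is a list of rows, each an object of numbers: "dx", "dy", "dz": the shift along the tool's x, y, z in m; "roll": the turn about the tool's z in rad; "hand": the finger opening in m, from 0 to 0.0854. In form: [{"dx": .., "dy": .., "dz": .., "roll": .., "hand": ..}, ...]. A call has 1 to 20 rows; each row is the pose to reach, as a shift and turn from the pose commanded when the call began, along the tool's axes at that moment; what a row does not reach only later rows make up. A row lasts 1/12 s, in which the tool goes at most 41.7 mm and 7.16 degrees, less where a joint would pass 70% of its speed; a pose out of reach is approached as far as the arm can. A call with a gripper value outside its range is refused whole. The fingers move at their own pace and stop on an object; "force" is the grip in N (left out, the last holds). Time passes only in rows, so rows that repeat a pose let the fingers close. It gives the time, the measured TCP pose, the force and the opening at its end, in the units of the state.
- bot.get_obs(): the state, without advancing time (a new reading comes with each control period).
- bot.camera(name): name is "scene" or "top"; returns a dict with "frame" (480x640x3 uint8, red, green, blue), "z_map" (480x640 float32, m along the optical axis (not along the pixel's ray), 0 where there is no reading), "mtx" (3x3 intrinsics, pixels), "R" (3x3) and "t" (3): a world point X has camera coordinates R X + t. Camera axes: x right, y down, z forward; pixel columns grow to the right and rows downward; lengths in m; the calibration is good to about 2 mm. A picture is of the moment at which its call begins.
- bot.job_done(): hands the job in, once; it reports no verdict.
The state is a dict: "time": time; "q": joint angles; "qd": joint speeds; "joint_efforts": joint torques, N m; "ee_pos": TCP position; "tcp_rot": TCP orientation; "wrist_force": force on the tool from outside, world axes, zero at the start; "torque": the same for the moment, N m; "opening": finger opening in m.
Only numpy, scipy, OpenCV 4.12 (cv2) and the standard library are available. Lean on these libraries where they do the work, as an engineer would, in place of code of your own. Each camera call takes 0.05 s, during which the arm holds its last target. There are 200 camera calls.

TASK

Take the green-topped drive out of the rack and lower it upright through the dock's blue spring flap, the drive pushing the flap open and holding it aside as it goes in. Press it down onto the sprung connector inside with about 15 N for half a second (never more than 25 N on the drive or the dock, so do not drop it in), then let go and come out so that the flap swings fully shut above it. Leave the other two drives, the loupe and the screw dish where they are.

Things in the scene. Friction and masses are not known exactly. Their poses are not given: they have to be found in the camera images.
- drive: The drive to load: a dark slab 12 mm thick (own x), 56 mm wide (own y), 80 mm tall (own z), bright green band around its top 16 mm, white labels; 0.10 to 0.16 kg. Origin at the centre of its underside. It stands upright in one of the rack's three slots. Grip it from above across the 56 mm (fingers then fit through the dock's mouth with it if they open only a few mm to let go) or across the 12 mm.
- drive_b: A drive of the same size with a silver top band, to be left in the rack; origin at the centre of its underside.
- drive_c: The other silver-topped drive, to be left in the rack; origin at the centre of its underside.
- rack: Fixed black rack 150 mm (own x) by 80 mm (own y): a base 8 mm thick with three slots 45 mm apart along own x, each with 24 mm high cheeks on the base that hold a drive's thin side (1.5 mm play). Drives stand on the base, so their tops are 88 mm above the bench. Origin under its centre.
- dock: Fixed grey read-out dock, a box 152 mm long (own y), 60 mm deep (own x from -24 to +36 mm), 160 mm high, base plate 80 by 166 mm. Origin at bench level, directly under the drive's place: a seated drive stands upright centred at dock x = y = 0, its 56 mm width along dock y, either way round. A sprung connector inside bears the drive (see seat).
- mouth (a point): Centre point of the drive's way in, on the dock's top plane, 160 mm above the bench. The mouth in the level top reaches from x = -14 to +17 mm and y = -70 to +70 mm about it (dock axes) and is covered by the flap.
- guide (a point): Centre of the flared guide inside the dock, 97 mm above the bench. It holds the drive's lower part with about 2 mm play each side. Across the thin side it flares to 25 mm at this height; at the drive's two narrow ends the guide starts only 77 mm above the bench, so beside them there is open room for fingers down to 78 mm.
- seat (a point): Fixed point 36 mm above the bench under the drive's place: the lowest the drive's underside can first meet the sprung connector. The real height is 0 to 11 mm above this, differs from start to start, is not measured or visible, and must be felt. Connector spring: 5 N per mm, 10 mm travel. The seated drive's top is 32 mm or more below the flap, clear of its swing.
- flap (a joint): Blue spring flap, 132 mm long (dock y) and 29 mm wide, 3 mm thick, lying flush in the dock's mouth, hinged along its edge at dock x = +17.5 mm and swinging down into the dock. Value in rad: 0 shut, 1.57 hanging straight down. Its spring always shuts it; a push of about 2 to 3 N at its middle starts it, and fully open it leans with about 3 N on what holds it aside.
- loupe: Black watchmaker's loupe, 52 mm across and 54 mm high, standing on the bench; leave alone. Origin at the centre of its underside.
- dish: Blue round dish of screws, 84 mm across and 16 mm high; leave alone. Origin at the centre of its underside.

How it is judged:
By the outcome, as a careful person would: the job done as asked, in the order asked, and still so for the second after the job is handed in, with the robot touching nothing.
It also fails if it takes over 58 s, if anything falls off the work surface, if the arm or the gripper's body presses on something with over 40 N, if the wrist force passes 120 N, or if a joint passes its speed limit or range.

## Working session

There is one attempt and no reset: what is moved stays moved. The work goes in short steps, Python scripts to look and compute and a tool call to move; the robot and the scene stay as the last step left them, time stands still between calls to the robot, and variables do not carry over. Pictures are saved under pics/ and viewed, on a budget of 10 in all, crops included, one or two more only if the job needs it, and the job is handed in when it is done.

Besides the shell and the picture viewer there is one more tool, called after ">>>" in YAML: its name, and indented under it one key for each argument. drive_tool: Moves the arm, as the interface text tells. Its arguments: {"type":"object","properties":{"plan":{"type":"array","items":{"type":"object","properties":{"dx":{"type":"number"},"dy":{"type":"number"},"dz":{"type":"number"},"roll":{"type":"number"},"hand":{"type":"number"}}}},"force":{"type":"number"}},"required":["plan"]}

```bash
mkdir -p pics
python3 - <<'E'
from workcell import bot
import cv2,numpy as np
print(bot.get_obs(), bot.tips_ahead)
for n in("scene","top"):
    c=bot.camera(n); np.savez(f"{n}0.npz",**c); cv2.imwrite(f"pics/{n}0.png",c["frame"][:,:,::-1]); print(n,c["mtx"],c["R"],c["t"])
E
```

```text
{'time': 0.0, 'q': array([-6.34261625e+01,  5.01155096e+00,  1.00349430e+01,  9.50997201e+01,
       -8.87414937e-05,  9.00021594e+01]), 'qd': array([ 0.09449231,  0.01574954,  0.04024682,  0.00692206, -0.06547869,
       -0.0112707 ]), 'joint_efforts': array([ 1.85251236e-03, -5.20391786e+01,  4.64803827e+01,  1.64413213e-02,
        3.07722974e-05,  4.24608402e-05]), 'ee_pos': array([ 0.2460445 , -0.49190079,  0.40398297]), 'tcp_rot': array([-1.79923672e+02,  9.16181433e-05,  2.65716782e+01]), 'wrist_force': array([ 0.64775532, -0.23795801,  1.20701675]), 'torque': array([0.05655566, 0.01114113, 0.01071357]), 'opening': 0.08542375590323228} 0.1734
scene [[508.70249895   0.         318.8883838 ]
 [  0.         508.70249895 241.8711368 ]
 [  0.           0.           1.        ]] [[-0.40474502  0.91442473 -0.00298143]
 [ 0.68141631  0.29943278 -0.66784116]
 [-0.60979773 -0.27233698 -0.74429785]] [ 0.22373339 -0.30386565  1.12326603]
top [[580.12455463   0.         315.91299894]
 [  0.         580.12455463 249.32004006]
 [  0.           0.           1.        ]] [[-0.01777024 -0.99975329  0.0133261 ]
 [-0.97996729  0.0147712  -0.19860996]
 [ 0.19836412 -0.01658849 -0.97998801]] [0.01022647 0.59047836 0.91939001]
```

View pics/scene0.png

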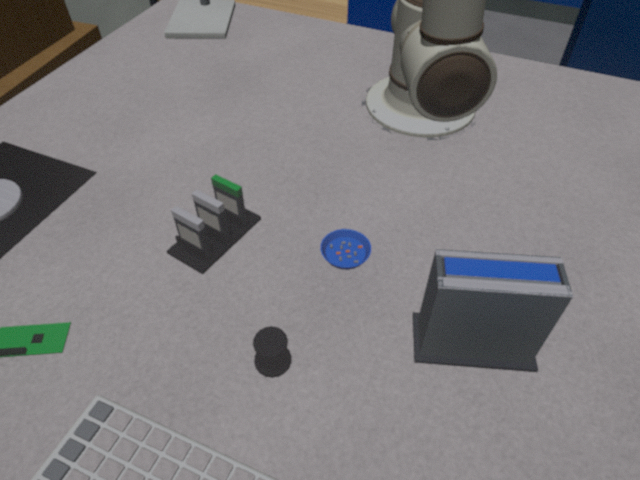

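View pics/top0.png

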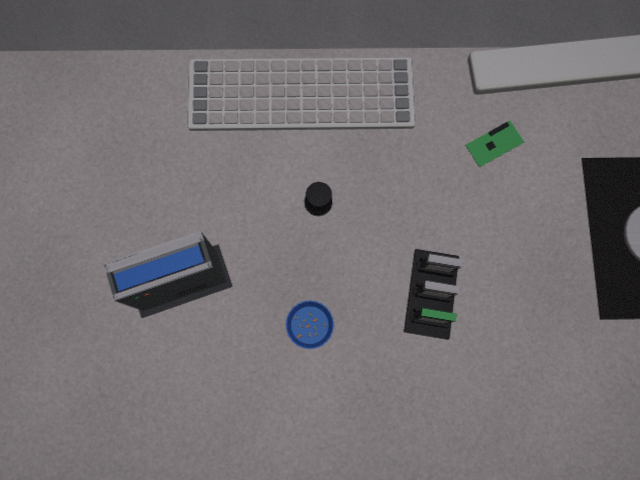

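The scene view shows the green drive at about (228,185), the dock's blue flap at (500,270), the dish at (346,250) and the loupe at (271,350). In the top view the green band is at (438,315) and the flap at (160,268). Next I'll turn these into positions.

```bash
cat > h.py <<'E'
import numpy as np,cv2
def world(c):
    z=c["z_map"]; v,u=np.indices(z.shape); K=c["mtx"]
    p=np.stack([(u-K[0,2])/K[0,0]*z,(v-K[1,2])/K[1,1]*z,z],-1)
    return (p-c["t"])@c["R"]
def rect(p):
    (cx,cy),(w,h),a=cv2.minAreaRect((p[:,:2]*1000).astype(np.float32))
    return np.round([cx,cy,w,h,a],1)
E
python3 - <<'E'
from h import *
for n in("scene","top"):
    c=dict(np.load(n+"0.npz")); W=world(c); f=c["frame"].astype(int); r,g,b=f[...,0],f[...,1],f[...,2]; ok=c["z_map"]>0
    X,Y,Z=W[...,0],W[...,1],W[...,2]
    print(n,"bench z",np.median(Z[ok]))
    G=ok&(g>r+40)&(g>b+40)&(Z>.05); t=G&(Z>.083); print("green",G.sum(),t.sum(),np.median(Z[t]),rect(W[t]),np.median(W[t],0))
    B=ok&(b>r+50)&(Z>.13)&(Z<.2); print("flap",B.sum(),np.median(Z[B]),rect(W[B]),np.median(W[B],0))
    D=ok&(abs(Z-.16)<.008)&(np.hypot(X-np.median(X[B]),Y-np.median(Y[B]))<.13); print("docktop",D.sum(),rect(W[D]))
    S=ok&(abs(Z-.088)<.006)&(np.hypot(X-np.median(X[t]),Y-np.median(Y[t]))<.13)&~G
    k,l,st,ce=cv2.connectedComponentsWithStats(S.astype(np.uint8))
    for i in range(1,k):
        if st[i,4]>30: print("silver",st[i,4],rect(W[l==i]))
    Dm=ok&(b>r+50)&(Z<.03)&(Z>-.01); print("dish",Dm.sum(),rect(W[Dm]))
    L=ok&(abs(Z-.054)<.006)&(r<60);k,l,st,ce=cv2.connectedComponentsWithStats(L.astype(np.uint8))
    for i in range(1,k):
        if st[i,4]>100: print("dark54",st[i,4],rect(W[l==i]))
    A=ok&(Z>.10)&(Z<.155)&(np.hypot(X-np.median(X[B]),Y-np.median(Y[B]))<.13); print("docksides z.1-.155",A.sum(),rect(W[A]),W[A].mean(0))
E
```

```text
scene bench z 0.0008577615764971726
green 161 161 0.08879813368819288 [ 479.  -197.3   54.7   12.1   80. ] [ 0.4786297  -0.19535487  0.08879813]
flap 2015 0.16039103505063737 [546.5 237.1  31.3 137.2  18.6] [0.54703811 0.23552944 0.16039104]
docktop 5604 [550.8 236.1  62.5 153.6  18.6]
silver 96 [ 477.6 -198.1   58.3   13.8   79.7]
silver 281 [ 521.8 -205.8   59.1   14.3   79.9]
silver 292 [ 566.1 -214.5   57.3   14.    80.3]
dish 1741 [ -77.5  176.6  127.5 1225.    70.7]
dark54 149 [   70.8 -1091.6   108.7    13.7     3.3]
dark54 700 [692.7  -7.9  42.3  41.5  38.2]
dark54 187 [577.2 249.6   2.7  78.9  19. ]
docksides z.1-.155 3897 [552.8 236.5  60.2 153.6  17.7] [0.57768352 0.23758762 0.12860044]
top bench z -0.0005514494699857889
green 231 230 0.08714584592608328 [ 475.5 -194.    54.    11.3   80.3] [ 0.47557382 -0.19439794  0.08714585]
flap 1589 0.15965492120464897 [545.7 238.8  28.3 132.4  18.9] [0.54542269 0.23902555 0.15965492]
docktop 3961 [549.5 240.2  61.6 152.7  18.6]
silver 276 [ 563.6 -209.9   56.9   13.    80.1]
silver 280 [ 519.6 -201.4   56.8   12.8   79.6]
dish 1678 [503.7  95.9 260.5  83.7  67.6]
dark54 512 [689.4  -5.6  43.3  44.4  81.4]
docksides z.1-.155 912 [547.5 238.6  59.3 152.1  19.9] [0.52863533 0.22630773 0.12933062]
```

>>> drive_tool:
  plan:
    - {"dx":0.01,"dy":-0.005,"dz":0.003,"roll":0.03}
    - {"dx":0.03,"dy":-0.015,"dz":0.01,"roll":0.08}
    - {"dx":0.06,"dy":-0.03,"dz":0.02,"roll":0.15}
    - {"dx":0.09,"dy":-0.045,"dz":0.03,"roll":0.22}
    - {"dx":0.12,"dy":-0.06,"dz":0.04,"roll":0.29}
    - {"dx":0.15,"dy":-0.075,"dz":0.05,"roll":0.36}
    - {"dx":0.18,"dy":-0.09,"dz":0.06,"roll":0.43}
    - {"dx":0.21,"dy":-0.105,"dz":0.07,"roll":0.5}
    - {"dx":0.24,"dy":-0.12,"dz":0.08,"roll":0.56}
    - {"dx":0.27,"dy":-0.132,"dz":0.087,"roll":0.6}
    - {"dx":0.3,"dy":-0.144,"dz":0.094,"roll":0.63}
    - {"dx":0.325,"dy":-0.155,"dz":0.098,"roll":0.64}
    - {"dx":0.335,"dy":-0.16,"dz":0.1,"roll":0.644}
    - {"dx":0.339,"dy":-0.1614,"dz":0.1,"roll":0.644}
    - {"dx":0.339,"dy":-0.1614,"dz":0.1,"roll":0.644}
    - {"dx":0.339,"dy":-0.1614,"dz":0.1,"roll":0.644}

```text
invalid input at $.plan[0]: expected keys dx, dy, dz, roll, hand
```

>>> drive_tool:
  plan:
    - {"dx":0.01,"dy":-0.005,"dz":0.003,"roll":0.03,"hand":0.085}
    - {"dx":0.03,"dy":-0.015,"dz":0.01,"roll":0.08,"hand":0.085}
    - {"dx":0.06,"dy":-0.03,"dz":0.02,"roll":0.15,"hand":0.085}
    - {"dx":0.09,"dy":-0.045,"dz":0.03,"roll":0.22,"hand":0.085}
    - {"dx":0.12,"dy":-0.06,"dz":0.04,"roll":0.29,"hand":0.085}
    - {"dx":0.15,"dy":-0.075,"dz":0.05,"roll":0.36,"hand":0.085}
    - {"dx":0.18,"dy":-0.09,"dz":0.06,"roll":0.43,"hand":0.085}
    - {"dx":0.21,"dy":-0.105,"dz":0.07,"roll":0.5,"hand":0.085}
    - {"dx":0.24,"dy":-0.12,"dz":0.08,"roll":0.56,"hand":0.085}
    - {"dx":0.27,"dy":-0.132,"dz":0.087,"roll":0.6,"hand":0.085}
    - {"dx":0.3,"dy":-0.144,"dz":0.094,"roll":0.63,"hand":0.085}
    - {"dx":0.325,"dy":-0.155,"dz":0.098,"roll":0.64,"hand":0.085}
    - {"dx":0.335,"dy":-0.16,"dz":0.1,"roll":0.644,"hand":0.085}
    - {"dx":0.339,"dy":-0.1614,"dz":0.1,"roll":0.644,"hand":0.085}
    - {"dx":0.339,"dy":-0.1614,"dz":0.1,"roll":0.644,"hand":0.085}
    - {"dx":0.339,"dy":-0.1614,"dz":0.1,"roll":0.644,"hand":0.085}

```text
time: 1.43
ee_pos: [0.4768, -0.1963, 0.3047]
tcp_rot: [180.0, 0.0, -10.3]
wrist_force: [-0.5, 0.7, -0.5]
opening: 0.0853
```

>>> drive_tool:
  plan:
    - {"dx":0,"dy":0,"dz":0.005,"roll":0,"hand":0.085}
    - {"dx":0,"dy":0,"dz":0.015,"roll":0,"hand":0.085}
    - {"dx":0,"dy":0,"dz":0.025,"roll":0,"hand":0.085}
    - {"dx":0,"dy":0,"dz":0.035,"roll":0,"hand":0.085}
    - {"dx":0,"dy":0,"dz":0.045,"roll":0,"hand":0.085}
    - {"dx":0,"dy":0,"dz":0.053,"roll":0,"hand":0.085}
    - {"dx":0,"dy":0,"dz":0.06,"roll":0,"hand":0.085}
    - {"dx":0,"dy":0,"dz":0.065,"roll":0,"hand":0.085}
    - {"dx":0,"dy":0,"dz":0.065,"roll":0,"hand":0.085}
    - {"dx":0,"dy":0,"dz":0.065,"roll":0,"hand":0.085}

```text
time: 2.27
ee_pos: [0.4771, -0.1959, 0.2397]
tcp_rot: [180.0, 0.0, -10.3]
wrist_force: [-0.9, -0.8, 0.8]
opening: 0.0854
```

Run:
```python
from h import *
from workcell import bot
o=bot.get_obs(); print(o["ee_pos"],o["wrist_force"])
im=[]
for n in("scene","top"):
    c=bot.camera(n); f=c["frame"][:,:,::-1]
    y,x=(200,240) if n=="scene" else (300,435)
    im.append(cv2.resize(f[y-75:y+75,x-60:x+60],None,fx=3.3,fy=3.3))
cv2.imwrite("pics/g1.png",np.hstack(im))
```

```text
[ 0.47705351 -0.19586316  0.23965337] [-0.9302991  -0.83624974  0.79924095]
```

View pics/g1.png

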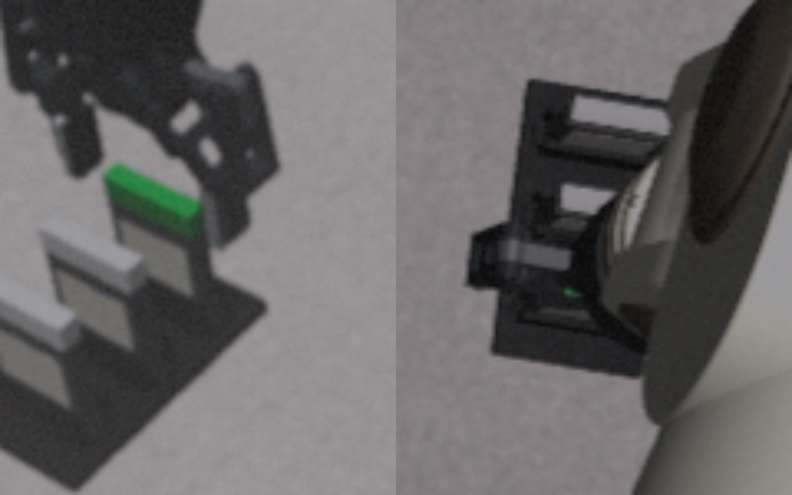

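The fingers straddle the green drive's narrow ends: left tip at crop (85,170), right tip at (225,240), green band between them at (155,200). I'll close now.

>>> drive_tool:
  plan:
    - {"dx":0,"dy":0,"dz":0,"roll":0,"hand":0.075}
    - {"dx":0,"dy":0,"dz":0,"roll":0,"hand":0.065}
    - {"dx":0,"dy":0,"dz":0,"roll":0,"hand":0.06}
    - {"dx":0,"dy":0,"dz":0,"roll":0,"hand":0.057}
    - {"dx":0,"dy":0,"dz":0,"roll":0,"hand":0.054}
    - {"dx":0,"dy":0,"dz":0,"roll":0,"hand":0.05}
    - {"dx":0,"dy":0,"dz":0,"roll":0,"hand":0.05}
    - {"dx":0,"dy":0,"dz":0,"roll":0,"hand":0.05}
    - {"dx":0,"dy":0,"dz":0,"roll":0,"hand":0.05}
    - {"dx":0,"dy":0,"dz":0,"roll":0,"hand":0.05}
  force: 60

```text
time: 3.2
ee_pos: [0.4772, -0.196, 0.2404]
tcp_rot: [180.0, -0.1, -10.3]
wrist_force: [-1.5, -1.1, 5.6]
opening: 0.0546
```

>>> drive_tool:
  plan:
    - {"dx":0,"dy":0,"dz":-0.002,"roll":0,"hand":0.05}
    - {"dx":0,"dy":0,"dz":-0.006,"roll":0,"hand":0.05}
    - {"dx":0,"dy":0,"dz":-0.012,"roll":0,"hand":0.05}
    - {"dx":0,"dy":0,"dz":-0.02,"roll":0,"hand":0.05}
    - {"dx":0,"dy":0,"dz":-0.03,"roll":0,"hand":0.05}
    - {"dx":0,"dy":0,"dz":-0.042,"roll":0,"hand":0.05}
    - {"dx":0,"dy":0,"dz":-0.056,"roll":0,"hand":0.05}
    - {"dx":0,"dy":0,"dz":-0.07,"roll":0,"hand":0.05}
    - {"dx":0,"dy":0,"dz":-0.085,"roll":0,"hand":0.05}
    - {"dx":0,"dy":0,"dz":-0.1,"roll":0,"hand":0.05}
    - {"dx":0,"dy":0,"dz":-0.115,"roll":0,"hand":0.05}
    - {"dx":0,"dy":0,"dz":-0.13,"roll":0,"hand":0.05}
    - {"dx":0,"dy":0,"dz":-0.145,"roll":0,"hand":0.05}
    - {"dx":0,"dy":0,"dz":-0.16,"roll":0,"hand":0.05}
    - {"dx":0,"dy":0,"dz":-0.172,"roll":0,"hand":0.05}
    - {"dx":0,"dy":0,"dz":-0.182,"roll":0,"hand":0.05}
    - {"dx":0,"dy":0,"dz":-0.188,"roll":0,"hand":0.05}
    - {"dx":0,"dy":0,"dz":-0.19,"roll":0,"hand":0.05}
    - {"dx":0,"dy":0,"dz":-0.19,"roll":0,"hand":0.05}

```text
time: 4.78
ee_pos: [0.4771, -0.1959, 0.4301]
tcp_rot: [180.0, -0.0, -10.3]
wrist_force: [0.5, 0.6, -0.3]
opening: 0.0543
```

>>> drive_tool:
  plan:
    - {"dx":0,"dy":-0.005,"dz":0,"roll":-0.01,"hand":0.05}
    - {"dx":0,"dy":-0.015,"dz":0,"roll":-0.02,"hand":0.05}
    - {"dx":-0.001,"dy":-0.035,"dz":0,"roll":-0.04,"hand":0.05}
    - {"dx":-0.002,"dy":-0.06,"dz":0,"roll":-0.07,"hand":0.05}
    - {"dx":-0.002,"dy":-0.09,"dz":0,"roll":-0.1,"hand":0.05}
    - {"dx":-0.003,"dy":-0.12,"dz":0,"roll":-0.14,"hand":0.05}
    - {"dx":-0.004,"dy":-0.15,"dz":0,"roll":-0.18,"hand":0.05}
    - {"dx":-0.005,"dy":-0.18,"dz":0,"roll":-0.22,"hand":0.05}
    - {"dx":-0.006,"dy":-0.21,"dz":0,"roll":-0.26,"hand":0.05}
    - {"dx":-0.007,"dy":-0.24,"dz":0,"roll":-0.3,"hand":0.05}
    - {"dx":-0.008,"dy":-0.27,"dz":0,"roll":-0.34,"hand":0.05}
    - {"dx":-0.009,"dy":-0.3,"dz":0,"roll":-0.38,"hand":0.05}
    - {"dx":-0.01,"dy":-0.33,"dz":0,"roll":-0.41,"hand":0.05}
    - {"dx":-0.011,"dy":-0.36,"dz":0,"roll":-0.44,"hand":0.05}
    - {"dx":-0.011,"dy":-0.39,"dz":0,"roll":-0.47,"hand":0.05}
    - {"dx":-0.0115,"dy":-0.413,"dz":0,"roll":-0.49,"hand":0.05}
    - {"dx":-0.0117,"dy":-0.428,"dz":0,"roll":-0.5,"hand":0.05}
    - {"dx":-0.0117,"dy":-0.435,"dz":0,"roll":-0.504,"hand":0.05}
    - {"dx":-0.0117,"dy":-0.4376,"dz":0,"roll":-0.504,"hand":0.05}
    - {"dx":-0.0117,"dy":-0.4376,"dz":0,"roll":-0.504,"hand":0.05}

```text
time: 6.45
ee_pos: [0.5534, 0.2117, 0.4294]
tcp_rot: [-179.0, 0.1, 20.8]
wrist_force: [0.0, -0.9, -0.8]
opening: 0.0549
```

Run:
```python
from h import *
from workcell import bot
o=bot.get_obs(); print(o["ee_pos"],o["tcp_rot"],o["wrist_force"],o["opening"]); e=o["ee_pos"]
im=[]
for n in("scene","top"):
    c=bot.camera(n); np.savez(n+"1.npz",**c); f=c["frame"][:,:,::-1].astype(int)
    W=world(c); b,g,r=f[...,0],f[...,1],f[...,2]
    G=(g>r+40)&(g>b+40)&(W[...,2]>.2)&(c["z_map"]>0); print(n,"green",G.sum(), G.any() and (W[G].min(0),W[G].max(0),rect(W[G])))
    T=G&(W[...,2]>W[G][:,2].max()-.006); print(" top",T.sum(),rect(W[T]))
    # dark/any drive body points below the band
    D=(c["z_map"]>0)&(W[...,2]>.19)&(W[...,2]<.265)&(np.hypot(W[...,0]-e[0],W[...,1]-e[1])<.045)
    print(" body",D.sum()); 
    for lo in(.195,.21,.225,.24,.255):
        m=D&(abs(W[...,2]-lo)<.006)
        if m.sum()>20: print("  ",lo,m.sum(),rect(W[m]),W[m].mean(0))
    uv=c["mtx"]@(c["R"]@np.array([e[0],e[1],.2])+c["t"]); x,y=(uv[:2]/uv[2]).astype(int)
    im.append(cv2.resize(c["frame"][max(y-75,0):max(y-75,0)+150,max(x-60,0):max(x-60,0)+120,::-1],(396,495))); print(x,y)
cv2.imwrite("pics/d1.png",np.hstack(im))
```

```text
[0.55339758 0.21168104 0.42940308] [-1.78995819e+02  5.81360118e-02  2.07948659e+01] [ 0.02344517 -0.85440499 -0.77396931] 0.05494726506832284
scene green 402 (array([0.53811953, 0.19193586, 0.27424993]), array([0.56740166, 0.24031031, 0.27920692]), array([552.9, 214.9,  12.5,  52.4,  21.8]))
 top 402 [552.9 214.9  12.5  52.4  21.8]
 body 2344
   0.195 89 [557.1 213.6  11.8  56.5   9.3] [0.55779966 0.21230155 0.19955758]
   0.21 389 [557.2 214.1  10.8  57.   12.4] [0.55775772 0.21302428 0.21010731]
   0.225 415 [557.6 213.9  12.8  56.9  10.4] [0.55820053 0.21241653 0.22499526]
   0.24 438 [557.7 213.7  11.3  56.6  10.2] [0.55820624 0.21263784 0.24004527]
   0.255 444 [558.1 212.    8.1  61.5  15.9] [0.55759007 0.21474266 0.25499705]
488 244
top green 85 (array([0.54106081, 0.19131333, 0.27380495]), array([0.5568533 , 0.22713861, 0.28019752]), array([550.9, 210.3,   7.4,  38.4,  20.7]))
 top 84 [550.9 210.3   7.4  38.4  20.7]
 body 515
   0.195 25 [546.1 213.1  10.8  55.9  32.5] [0.54743852 0.2117485  0.19940556]
   0.21 92 [546.2 213.3  11.   56.2  31.5] [0.54708396 0.21161151 0.20978928]
   0.225 97 [545.9 213.7   8.3  56.4  28.5] [0.54607907 0.21266313 0.22496278]
   0.24 96 [545.5 213.1   2.6  54.7  22.1] [0.54571906 0.21270194 0.2401205 ]
   0.255 101 [545.4 213.8   1.7  49.5  20.7] [0.54569037 0.21331968 0.25459133]
170 257
```

View pics/d1.png

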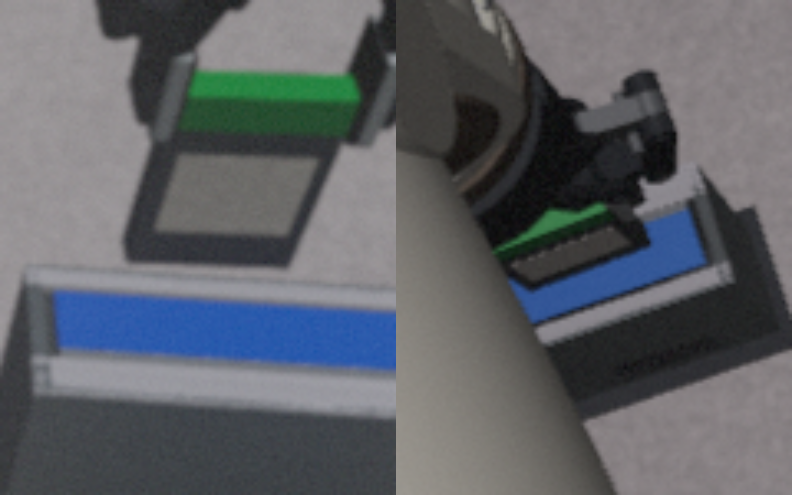

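The drive hangs upright in the grip, with its bottom edge at crop (210,262) above the blue flap. The arm was still short of its target when the picture was taken, so I'll let it settle.

>>> drive_tool:
  plan:
    - {"dx":0,"dy":0,"dz":0,"roll":0,"hand":0.05}
    - {"dx":0,"dy":0,"dz":0,"roll":0,"hand":0.05}
    - {"dx":0,"dy":0,"dz":0,"roll":0,"hand":0.05}

```text
time: 6.8
ee_pos: [0.5534, 0.2112, 0.43]
tcp_rot: [-179.0, -0.0, 20.8]
wrist_force: [0.4, -0.0, -0.4]
opening: 0.0547
```

```bash
cat > m.py <<'E'
from h import *
from workcell import bot
o=bot.get_obs(); print(o["ee_pos"],o["tcp_rot"],o["wrist_force"],o["torque"],o["opening"]); e=o["ee_pos"]
yaw=np.radians(o["tcp_rot"][2]); A=np.array([[np.cos(yaw),np.sin(yaw)],[-np.sin(yaw),np.cos(yaw)]])
for n in("scene","top"):
    c=bot.camera(n); np.savez(n+"2.npz",**c); f=c["frame"].astype(int); r,g,b=f[...,0],f[...,1],f[...,2]
    W=world(c); ok=c["z_map"]>0; L=(W[...,:2]-e[:2])@A.T*1000; Z=W[...,2]
    G=ok&(g>r+40)&(g>b+40)&(Z>.2)
    N=ok&(abs(L[...,0])<20)&(abs(L[...,1])<24)
    for lo in np.arange(.2,.29,.01):
        m=N&(abs(Z-lo)<.005)
        if m.sum()>8: print(n,"z",round(lo,3),m.sum(),"tool x: 5/50/95%",np.percentile(L[m][:,0],[5,50,95]).round(1))
    if G.sum(): print(n,"green",G.sum(),"x",np.percentile(L[G][:,0],[1,99]).round(1),"y",np.percentile(L[G][:,1],[1,99]).round(1),"z",np.percentile(Z[G],[1,99]).round(4))
    B=ok&(b>r+50)&(Z>.13)&(Z<.2); print(n,"flap",rect(W[B]))
E
python3 m.py
```

```text
[0.55338221 0.21121177 0.42996143] [-1.78989125e+02 -3.09367217e-03  2.07568650e+01] [ 0.35599089 -0.01540558 -0.4496691 ] [0.02879741 0.00690093 0.07035417] 0.0547056430126839
scene z 0.2 159 tool x: 5/50/95% [4.1 5.  6.1]
scene z 0.21 262 tool x: 5/50/95% [4.1 5.1 6.2]
scene z 0.22 260 tool x: 5/50/95% [4.3 5.3 6.3]
scene z 0.23 288 tool x: 5/50/95% [4.5 5.4 6.5]
scene z 0.24 294 tool x: 5/50/95% [4.4 5.5 6.5]
scene z 0.25 314 tool x: 5/50/95% [4.3 5.3 6.6]
scene z 0.26 314 tool x: 5/50/95% [4.1 5.2 6.3]
scene z 0.27 335 tool x: 5/50/95% [4.2 5.4 6.5]
scene z 0.28 456 tool x: 5/50/95% [-5.4  1.6  6.1]
scene green 407 x [-5.2  6.3] y [-20.9  28.6] z [0.2759 0.2801]
scene flap [273.6  98.7 656.6 139.8  27. ]
top z 0.2 42 tool x: 5/50/95% [-6.6 -6.  -0.9]
top z 0.21 64 tool x: 5/50/95% [-6.8 -6.1  0.2]
top z 0.22 65 tool x: 5/50/95% [-6.8 -6.4 -2.7]
top z 0.23 60 tool x: 5/50/95% [-7.1 -6.4 -5.4]
top z 0.24 81 tool x: 5/50/95% [-7.  -6.5 -5.7]
top z 0.25 59 tool x: 5/50/95% [-7.1 -6.4 -5.5]
top z 0.26 66 tool x: 5/50/95% [-6.8 -6.3 -5.8]
top z 0.27 79 tool x: 5/50/95% [-9.6 -6.4 -5.7]
top z 0.28 127 tool x: 5/50/95% [-6.9 -4.8 -0.4]
top green 81 x [-6.1  0.7] y [-18.6  14.8] z [0.2752 0.2799]
top flap [553.1 216.4  27.8  85.2  18.8]
```

>>> drive_tool:
  plan:
    - {"dx":0,"dy":-0.005,"dz":0,"roll":0.01,"hand":0.05}
    - {"dx":0,"dy":-0.012,"dz":0,"roll":0.02,"hand":0.05}
    - {"dx":0,"dy":-0.02,"dz":0,"roll":0.03,"hand":0.05}
    - {"dx":0,"dy":-0.025,"dz":0,"roll":0.036,"hand":0.05}
    - {"dx":0,"dy":-0.0272,"dz":0,"roll":0.038,"hand":0.05}
    - {"dx":0,"dy":-0.0272,"dz":0,"roll":0.038,"hand":0.05}
    - {"dx":0,"dy":-0.0272,"dz":0,"roll":0.038,"hand":0.05}
    - {"dx":0,"dy":-0.0272,"dz":0,"roll":0.038,"hand":0.05}

```text
time: 7.57
ee_pos: [0.553, 0.2134, 0.43]
tcp_rot: [-178.0, 0.1, 20.8]
wrist_force: [0.2, 0.7, -1.0]
opening: 0.0543
```

```bash
python3 m.py; python3 -c "
from workcell import bot
print(bot.get_obs()['q'])"
```

```text
[0.55296148 0.21344541 0.4300398 ] [-1.78020239e+02  7.77675008e-02  2.07896879e+01] [ 0.24227218  0.70053698 -0.99943515] [ 0.00778286 -0.07993215 -0.01512228] 0.05431027421554397
scene z 0.2 160 tool x: 5/50/95% [-0.   4.5  5.7]
scene z 0.21 274 tool x: 5/50/95% [1.6 4.7 5.8]
scene z 0.22 278 tool x: 5/50/95% [0.2 5.  6. ]
scene z 0.23 308 tool x: 5/50/95% [1.9 5.  6.1]
scene z 0.24 307 tool x: 5/50/95% [2.1 5.  6.3]
scene z 0.25 330 tool x: 5/50/95% [3.5 5.  6.4]
scene z 0.26 301 tool x: 5/50/95% [3.8 4.9 6. ]
scene z 0.27 318 tool x: 5/50/95% [3.9 5.2 6.6]
scene z 0.28 449 tool x: 5/50/95% [-5.9  1.5  6. ]
scene green 417 x [-5.5  6.3] y [-19.   31.1] z [0.2764 0.2805]
scene flap [274.3  98.6 654.9 139.3  26.9]
top z 0.2 38 tool x: 5/50/95% [-6.9 -6.3 -1.4]
top z 0.21 62 tool x: 5/50/95% [-7.1 -6.6 -2.3]
top z 0.22 60 tool x: 5/50/95% [-7.2 -6.7 -4.4]
top z 0.23 60 tool x: 5/50/95% [-7.3 -6.7 -5.7]
top z 0.24 67 tool x: 5/50/95% [-7.3 -6.7 -6. ]
top z 0.25 65 tool x: 5/50/95% [-7.2 -6.5 -5.9]
top z 0.26 61 tool x: 5/50/95% [-6.9 -6.4 -5.9]
top z 0.27 73 tool x: 5/50/95% [-10.1  -6.6  -3.7]
top z 0.28 125 tool x: 5/50/95% [-9.2 -5.2 -0.8]
top green 77 x [-6.6  0.4] y [-16.3  15.4] z [0.2742 0.281 ]
top flap [553.4 215.7  27.7  83.7  18.6]
[ 20.73388597  11.78038578  20.54017594  98.83336302   1.98443936
 179.94318819]
```

Joint 6 is at its 180° limit, which stalled the move and tilted the tool by 2°. The drive can go in either way round, so I'll use the half-turned grasp. First I'll roll back a little and see whether the tilt goes.

>>> drive_tool:
  plan:
    - {"dx":0,"dy":0,"dz":0,"roll":-0.03,"hand":0.05}
    - {"dx":0,"dy":0,"dz":0,"roll":-0.09,"hand":0.05}
    - {"dx":0,"dy":0,"dz":0,"roll":-0.18,"hand":0.05}
    - {"dx":0,"dy":0,"dz":0,"roll":-0.28,"hand":0.05}
    - {"dx":0,"dy":0,"dz":0,"roll":-0.36,"hand":0.05}
    - {"dx":0,"dy":0,"dz":0,"roll":-0.4,"hand":0.05}
    - {"dx":0,"dy":0,"dz":0,"roll":-0.4,"hand":0.05}

```text
time: 8.25
ee_pos: [0.553, 0.2134, 0.4301]
tcp_rot: [-178.1, -0.7, 43.8]
wrist_force: [0.7, 1.1, -0.7]
opening: 0.0544
```

```bash
python3 -c "
from workcell import bot
o=bot.get_obs();print(o['q'],o['ee_pos'],o['tcp_rot'])"
```

```text
[ 20.73186524  11.78426214  20.5395524   98.83295662   1.98345434
 156.92115811] [0.55296193 0.21342842 0.43006117] [-178.14474496   -0.70592043   43.79793258]
```

The tilt stays in the commanded pose (joint 5 at +1.98°). By symmetry, a sideways push at the other joint 6 limit should take it out again. That means turning joint 6 to about -179.8°.

>>> drive_tool:
  plan:
    - {"dx":0,"dy":0,"dz":0,"roll":-0.04,"hand":0.05}
    - {"dx":0,"dy":0,"dz":0,"roll":-0.12,"hand":0.05}
    - {"dx":0,"dy":0,"dz":0,"roll":-0.24,"hand":0.05}
    - {"dx":0,"dy":0,"dz":0,"roll":-0.36,"hand":0.05}
    - {"dx":0,"dy":0,"dz":0,"roll":-0.48,"hand":0.05}
    - {"dx":0,"dy":0,"dz":0,"roll":-0.6,"hand":0.05}
    - {"dx":0,"dy":0,"dz":0,"roll":-0.72,"hand":0.05}
    - {"dx":0,"dy":0,"dz":0,"roll":-0.84,"hand":0.05}
    - {"dx":0,"dy":0,"dz":0,"roll":-0.96,"hand":0.05}
    - {"dx":0,"dy":0,"dz":0,"roll":-1.08,"hand":0.05}
    - {"dx":0,"dy":0,"dz":0,"roll":-1.2,"hand":0.05}
    - {"dx":0,"dy":0,"dz":0,"roll":-1.32,"hand":0.05}
    - {"dx":0,"dy":0,"dz":0,"roll":-1.44,"hand":0.05}
    - {"dx":0,"dy":0,"dz":0,"roll":-1.56,"hand":0.05}
    - {"dx":0,"dy":0,"dz":0,"roll":-1.68,"hand":0.05}
    - {"dx":0,"dy":0,"dz":0,"roll":-1.8,"hand":0.05}
    - {"dx":0,"dy":0,"dz":0,"roll":-1.92,"hand":0.05}
    - {"dx":0,"dy":0,"dz":0,"roll":-2.04,"hand":0.05}
    - {"dx":0,"dy":0,"dz":0,"roll":-2.16,"hand":0.05}
    - {"dx":0,"dy":0,"dz":0,"roll":-2.28,"hand":0.05}

```text
time: 9.92
ee_pos: [0.5529, 0.2134, 0.4301]
tcp_rot: [178.3, -0.9, 174.6]
wrist_force: [-0.3, 0.7, -0.6]
opening: 0.0547
```

>>> drive_tool:
  plan:
    - {"dx":0,"dy":0,"dz":0,"roll":-0.12,"hand":0.05}
    - {"dx":0,"dy":0,"dz":0,"roll":-0.24,"hand":0.05}
    - {"dx":0,"dy":0,"dz":0,"roll":-0.36,"hand":0.05}
    - {"dx":0,"dy":0,"dz":0,"roll":-0.48,"hand":0.05}
    - {"dx":0,"dy":0,"dz":0,"roll":-0.6,"hand":0.05}
    - {"dx":0,"dy":0,"dz":0,"roll":-0.72,"hand":0.05}
    - {"dx":0,"dy":0,"dz":0,"roll":-0.84,"hand":0.05}
    - {"dx":0,"dy":0,"dz":0,"roll":-0.96,"hand":0.05}
    - {"dx":0,"dy":0,"dz":0,"roll":-1.08,"hand":0.05}
    - {"dx":0,"dy":0,"dz":0,"roll":-1.2,"hand":0.05}
    - {"dx":0,"dy":0,"dz":0,"roll":-1.32,"hand":0.05}
    - {"dx":0,"dy":0,"dz":0,"roll":-1.44,"hand":0.05}
    - {"dx":0,"dy":0,"dz":0,"roll":-1.56,"hand":0.05}
    - {"dx":0,"dy":0,"dz":0,"roll":-1.68,"hand":0.05}
    - {"dx":0,"dy":0,"dz":0,"roll":-1.8,"hand":0.05}
    - {"dx":0,"dy":0,"dz":0,"roll":-1.92,"hand":0.05}
    - {"dx":0,"dy":0,"dz":0,"roll":-2.04,"hand":0.05}
    - {"dx":0,"dy":0,"dz":0,"roll":-2.16,"hand":0.05}
    - {"dx":0,"dy":0,"dz":0,"roll":-2.28,"hand":0.05}
    - {"dx":0,"dy":0,"dz":0,"roll":-2.3,"hand":0.05}

```text
time: 11.58
ee_pos: [0.5529, 0.2134, 0.4301]
tcp_rot: [-179.5, 1.9, -53.6]
wrist_force: [-0.2, -1.0, -0.6]
opening: 0.0543
```

```bash
python3 -c "
from workcell import bot
o=bot.get_obs();print(o['q'],o['ee_pos'],o['tcp_rot'],o['time'])"
```

```text
[  20.73392753   11.78184124   20.53953652   98.83419992    1.98404982
 -105.61737687] [0.55293794 0.21344339 0.43008612] [-179.53939087    1.93137875  -53.64225625] 11.5833
```

>>> drive_tool:
  plan:
    - {"dx":0,"dy":0,"dz":0,"roll":-0.12,"hand":0.05}
    - {"dx":0,"dy":0,"dz":0,"roll":-0.24,"hand":0.05}
    - {"dx":0,"dy":0,"dz":0,"roll":-0.36,"hand":0.05}
    - {"dx":0,"dy":0,"dz":0,"roll":-0.48,"hand":0.05}
    - {"dx":0,"dy":0,"dz":0,"roll":-0.6,"hand":0.05}
    - {"dx":0,"dy":0,"dz":0,"roll":-0.72,"hand":0.05}
    - {"dx":0,"dy":0,"dz":0,"roll":-0.84,"hand":0.05}
    - {"dx":0,"dy":0,"dz":0,"roll":-0.96,"hand":0.05}
    - {"dx":0,"dy":0,"dz":0,"roll":-1.08,"hand":0.05}
    - {"dx":0,"dy":0,"dz":0,"roll":-1.18,"hand":0.05}
    - {"dx":0,"dy":0,"dz":0,"roll":-1.25,"hand":0.05}
    - {"dx":0,"dy":0,"dz":0,"roll":-1.285,"hand":0.05}
    - {"dx":0,"dy":0,"dz":0,"roll":-1.296,"hand":0.05}
    - {"dx":0,"dy":0,"dz":0,"roll":-1.296,"hand":0.05}

```text
time: 12.75
ee_pos: [0.553, 0.2134, 0.4301]
tcp_rot: [-178.0, 0.1, 20.2]
wrist_force: [-1.5, 0.1, -0.5]
opening: 0.0544
```

>>> drive_tool:
  plan:
    - {"dx":0,"dy":0.01,"dz":0,"roll":0,"hand":0.05}
    - {"dx":0,"dy":0.02,"dz":0,"roll":0,"hand":0.05}
    - {"dx":0,"dy":0.027,"dz":0,"roll":0,"hand":0.05}
    - {"dx":0,"dy":0.027,"dz":0,"roll":0,"hand":0.05}

```text
time: 13.08
ee_pos: [0.5585, 0.1988, 0.4291]
tcp_rot: [-178.5, 0.1, 19.2]
wrist_force: [-0.0, -0.8, -1.0]
opening: 0.0545
```

```bash
python3 -c "
from workcell import bot
o=bot.get_obs();print(o['q'],o['ee_pos'],o['tcp_rot'],o['time'])"
```

```text
[  19.31494442   11.78564864   20.4334458    98.74658423    1.49078327
 -179.89392285] [0.55851013 0.19882759 0.42907827] [-1.78509402e+02  1.01546610e-01  1.92089030e+01] 13.0833
```

>>> drive_tool:
  plan:
    - {"dx":0,"dy":0.01,"dz":0,"roll":0,"hand":0.05}
    - {"dx":0,"dy":0.02,"dz":0,"roll":0,"hand":0.05}
    - {"dx":0,"dy":0.02,"dz":0,"roll":0,"hand":0.05}

```text
time: 13.33
ee_pos: [0.5618, 0.1897, 0.4286]
tcp_rot: [-178.9, 0.1, 18.4]
wrist_force: [0.3, -0.6, -1.3]
opening: 0.0544
```

```bash
python3 -c "
from workcell import bot
o=bot.get_obs();print(o['q'],o['ee_pos'],o['tcp_rot'],o['time'])"
```

```text
[  18.45280829   11.7887362    20.3849599    98.6959874     1.09260951
 -179.93096647] [0.56179773 0.18970389 0.42859934] [-1.78907511e+02  1.01079988e-01  1.83837872e+01] 13.3333
```

>>> drive_tool:
  plan:
    - {"dx":0,"dy":0.01,"dz":0,"roll":0,"hand":0.05}
    - {"dx":0,"dy":0.02,"dz":0,"roll":0,"hand":0.05}
    - {"dx":0,"dy":0.02,"dz":0,"roll":0,"hand":0.05}

```text
time: 13.58
ee_pos: [0.565, 0.1806, 0.4282]
tcp_rot: [-179.3, 0.1, 17.5]
wrist_force: [1.0, 0.9, -0.1]
opening: 0.0545
```

>>> drive_tool:
  plan:
    - {"dx":0,"dy":0.01,"dz":0,"roll":0,"hand":0.05}
    - {"dx":0,"dy":0.02,"dz":0,"roll":0,"hand":0.05}
    - {"dx":0,"dy":0.02,"dz":0,"roll":0,"hand":0.05}

```text
time: 13.83
ee_pos: [0.568, 0.1713, 0.428]
tcp_rot: [-179.7, 0.1, 16.7]
wrist_force: [0.2, 0.2, -1.4]
opening: 0.0543
```

```bash
python3 -c "
from workcell import bot
o=bot.get_obs();print(o['q'],o['ee_pos'],o['tcp_rot'],o['time'])"
```

```text
[  16.72252931   11.81642104   20.3570129    98.64062298    0.31091266
 -179.94124828] [0.56800185 0.17128453 0.42804628] [-1.79689190e+02  1.00349880e-01  1.66637784e+01] 13.8333
```

>>> drive_tool:
  plan:
    - {"dx":0,"dy":0.01,"dz":0,"roll":0,"hand":0.05}
    - {"dx":0,"dy":0.015,"dz":0,"roll":0,"hand":0.05}
    - {"dx":0,"dy":0.015,"dz":0,"roll":0,"hand":0.05}

```text
time: 14.08
ee_pos: [0.5701, 0.1646, 0.4279]
tcp_rot: [-180.0, 0.1, 16.0]
wrist_force: [0.5, -0.4, -1.0]
opening: 0.0545
```

>>> drive_tool:
  plan:
    - {"dx":0,"dy":0,"dz":0,"roll":0.04,"hand":0.05}
    - {"dx":0,"dy":0,"dz":0,"roll":0.12,"hand":0.05}
    - {"dx":0,"dy":0,"dz":0,"roll":0.24,"hand":0.05}
    - {"dx":0,"dy":0,"dz":0,"roll":0.36,"hand":0.05}
    - {"dx":0,"dy":0,"dz":0,"roll":0.48,"hand":0.05}
    - {"dx":0,"dy":0,"dz":0,"roll":0.6,"hand":0.05}
    - {"dx":0,"dy":0,"dz":0,"roll":0.72,"hand":0.05}
    - {"dx":0,"dy":0,"dz":0,"roll":0.84,"hand":0.05}
    - {"dx":0,"dy":0,"dz":0,"roll":0.96,"hand":0.05}
    - {"dx":0,"dy":0,"dz":0,"roll":1.08,"hand":0.05}
    - {"dx":0,"dy":0,"dz":0,"roll":1.2,"hand":0.05}
    - {"dx":0,"dy":0,"dz":0,"roll":1.32,"hand":0.05}
    - {"dx":0,"dy":0,"dz":0,"roll":1.44,"hand":0.05}
    - {"dx":0,"dy":0,"dz":0,"roll":1.56,"hand":0.05}
    - {"dx":0,"dy":0,"dz":0,"roll":1.68,"hand":0.05}
    - {"dx":0,"dy":0,"dz":0,"roll":1.8,"hand":0.05}
    - {"dx":0,"dy":0,"dz":0,"roll":1.92,"hand":0.05}
    - {"dx":0,"dy":0,"dz":0,"roll":2.04,"hand":0.05}
    - {"dx":0,"dy":0,"dz":0,"roll":2.16,"hand":0.05}
    - {"dx":0,"dy":0,"dz":0,"roll":2.28,"hand":0.05}

```text
time: 15.75
ee_pos: [0.5699, 0.1651, 0.428]
tcp_rot: [179.9, -0.0, -114.9]
wrist_force: [0.4, 0.1, -0.6]
opening: 0.0542
```

```bash
python3 -c "
from workcell import bot
import numpy as np
o=bot.get_obs();print(o['q'],o['ee_pos'],o['tcp_rot'],o['time'])
y=np.radians(o['tcp_rot'][2]);d=np.array([.5437,.2366])-o['ee_pos'][:2]
print('dx',d@[np.cos(y),np.sin(y)],'dy',d@[np.sin(y),-np.cos(y)],'roll',np.radians(o['tcp_rot'][2]+161.4))"
```

```text
[ 1.61468743e+01  1.18293103e+01  2.03641429e+01  9.86385743e+01
  5.28783622e-02 -4.89675211e+01] [0.56991764 0.16511072 0.42797432] [ 1.79887030e+02 -2.82169360e-02 -1.14885625e+02] 15.75
dx -0.053818873430694594 dy 0.05386660232822524 roll 0.8118290001736871
```

>>> drive_tool:
  plan:
    - {"dx":-0.005,"dy":0.005,"dz":0,"roll":0.1,"hand":0.05}
    - {"dx":-0.013,"dy":0.013,"dz":0,"roll":0.2,"hand":0.05}
    - {"dx":-0.022,"dy":0.022,"dz":0,"roll":0.32,"hand":0.05}
    - {"dx":-0.031,"dy":0.031,"dz":0,"roll":0.44,"hand":0.05}
    - {"dx":-0.04,"dy":0.04,"dz":0,"roll":0.56,"hand":0.05}
    - {"dx":-0.048,"dy":0.048,"dz":0,"roll":0.67,"hand":0.05}
    - {"dx":-0.052,"dy":0.052,"dz":0,"roll":0.75,"hand":0.05}
    - {"dx":-0.0538,"dy":0.0538,"dz":0,"roll":0.8,"hand":0.05}
    - {"dx":-0.0538,"dy":0.0538,"dz":0,"roll":0.812,"hand":0.05}
    - {"dx":-0.0538,"dy":0.0538,"dz":0,"roll":0.812,"hand":0.05}
    - {"dx":-0.0538,"dy":0.0538,"dz":0,"roll":0.812,"hand":0.05}

```text
time: 16.67
ee_pos: [0.5434, 0.2362, 0.428]
tcp_rot: [179.9, -0.1, -161.0]
wrist_force: [0.7, -0.3, -0.9]
opening: 0.0544
```

```bash
cat > m2.py <<'E'
from h import *
from workcell import bot
o=bot.get_obs(); print(o["time"],o["ee_pos"],o["tcp_rot"],o["wrist_force"],o["opening"],o["q"][4:]); e=o["ee_pos"]
yaw=np.radians(18.6); A=np.array([[np.cos(yaw),np.sin(yaw)],[-np.sin(yaw),np.cos(yaw)]])
for n in("scene","top"):
    c=bot.camera(n); np.savez(n+"3.npz",**c); f=c["frame"].astype(int); r,g,b=f[...,0],f[...,1],f[...,2]
    W=world(c); ok=c["z_map"]>0; L=(W[...,:2]-e[:2])@A.T*1000; Z=W[...,2]
    N=ok&(abs(L[...,0])<12)&(abs(L[...,1])<38)
    for lo in np.arange(.205,.29,.015):
        m=N&(abs(Z-lo)<.006)
        if m.sum()>8: print(n,"z",round(lo,3),m.sum(),"dock-x 5/50/95%",np.percentile(L[m][:,0],[5,50,95]).round(1),"y",np.percentile(L[m][:,1],[1,99]).round(1))
    G=ok&(g>r+40)&(g>b+40)&(Z>.2)
    if G.sum(): print(n,"green",G.sum(),"x",np.percentile(L[G][:,0],[1,99]).round(1),"y",np.percentile(L[G][:,1],[1,99]).round(1),rect(W[G]))
    c0=dict(np.load(n+"0.npz")); W0=world(c0); f0=c0["frame"].astype(int)
    B=(f0[...,2]>f0[...,0]+50)&(W0[...,2]>.13)&(W0[...,2]<.2); L0=(W0[B][:,:2]-e[:2])@A.T*1000
    print(n,"flap x",np.percentile(L0[:,0],[1,99]).round(1),"y",np.percentile(L0[:,1],[1,99]).round(1))
    D=(abs(W0[...,2]-.16)<.008)&(abs(W0[...,0]-.55)<.13)&(abs(W0[...,1]-.238)<.13); L0=(W0[D][:,:2]-e[:2])@A.T*1000
    print(n,"box x",np.percentile(L0[:,0],[.5,99.5]).round(1),"y",np.percentile(L0[:,1],[.5,99.5]).round(1))
E
python3 m2.py
```

```text
16.6667 [0.54342671 0.23617984 0.42804117] [ 1.79947803e+02 -9.86620920e-02 -1.60983339e+02] [ 0.66086029 -0.26950158 -0.9449798 ] 0.05438381684698967 [0.05971497 4.46243892]
scene z 0.205 393 dock-x 5/50/95% [4.3 6.9 7.9] y [-28.4  26.4]
scene z 0.22 404 dock-x 5/50/95% [3.8 7.1 8.2] y [-28.5  26.7]
scene z 0.235 435 dock-x 5/50/95% [5.2 7.2 8.3] y [-28.8  26.5]
scene z 0.25 463 dock-x 5/50/95% [5.6 7.  8.2] y [-29.1  26.1]
scene z 0.265 579 dock-x 5/50/95% [ 6.   7.3 11.1] y [-36.6  36.5]
scene z 0.28 747 dock-x 5/50/95% [-4.7  4.7 11.2] y [-37.2  37.2]
scene green 409 x [-4.   8.1] y [-24.5  25.7] [545.6 237.8  13.6  52.   18.5]
scene flap x [-11.   17.3] y [-67.4  63. ]
scene box x [-22.9  37.5] y [-78.6  72.7]
top z 0.205 85 dock-x 5/50/95% [-5.  -4.4  0.5] y [-24.3  30.5]
top z 0.22 89 dock-x 5/50/95% [-5.4 -4.8 -2.9] y [-24.4  30.8]
top z 0.235 93 dock-x 5/50/95% [-5.2 -4.9 -4.1] y [-24.4  30. ]
top z 0.25 95 dock-x 5/50/95% [-5.4 -4.6 -4. ] y [-20.1  29.8]
top z 0.265 124 dock-x 5/50/95% [-10.7  -4.8  -4.1] y [-37.6  35. ]
top z 0.28 106 dock-x 5/50/95% [-11.   -4.6  -0.7] y [-37.6  35.8]
top green 41 x [-4.2  0.4] y [-12.9  11.5] [542.5 233.1   4.7  29.   18.7]
top flap x [-10.5  16.3] y [-63.3  65.8]
top box x [-23.2  36.8] y [-74.2  77. ]
```

Both cameras agree that the drive sits about 0.6 mm in dock x and 1.65 mm in dock y off the dock centre. I'll correct that and then descend through the flap to just above the guide.

>>> drive_tool:
  plan:
    - {"dx":0.0003,"dy":-0.001,"dz":0,"roll":0.003,"hand":0.05}
    - {"dx":0.0006,"dy":-0.0016,"dz":0.004,"roll":0.006,"hand":0.05}
    - {"dx":0.0006,"dy":-0.0016,"dz":0.012,"roll":0.006,"hand":0.05}
    - {"dx":0.0006,"dy":-0.0016,"dz":0.02,"roll":0.006,"hand":0.05}
    - {"dx":0.0006,"dy":-0.0016,"dz":0.027,"roll":0.006,"hand":0.05}
    - {"dx":0.0006,"dy":-0.0016,"dz":0.032,"roll":0.006,"hand":0.05}
    - {"dx":0.0006,"dy":-0.0016,"dz":0.036,"roll":0.006,"hand":0.05}
    - {"dx":0.0006,"dy":-0.0016,"dz":0.04,"roll":0.006,"hand":0.05}
    - {"dx":0.0006,"dy":-0.0016,"dz":0.044,"roll":0.006,"hand":0.05}
    - {"dx":0.0006,"dy":-0.0016,"dz":0.049,"roll":0.006,"hand":0.05}
    - {"dx":0.0006,"dy":-0.0016,"dz":0.054,"roll":0.006,"hand":0.05}
    - {"dx":0.0006,"dy":-0.0016,"dz":0.06,"roll":0.006,"hand":0.05}
    - {"dx":0.0006,"dy":-0.0016,"dz":0.066,"roll":0.006,"hand":0.05}
    - {"dx":0.0006,"dy":-0.0016,"dz":0.072,"roll":0.006,"hand":0.05}
    - {"dx":0.0006,"dy":-0.0016,"dz":0.077,"roll":0.006,"hand":0.05}
    - {"dx":0.0006,"dy":-0.0016,"dz":0.08,"roll":0.006,"hand":0.05}
    - {"dx":0.0006,"dy":-0.0016,"dz":0.08,"roll":0.006,"hand":0.05}

```text
time: 18.18
ee_pos: [0.543, 0.2346, 0.3468]
tcp_rot: [180.0, -0.2, -161.4]
wrist_force: [-3.5, -1.2, -3.1]
opening: 0.0547
```

```bash
python3 m2.py
python3 - <<'E'
import numpy as np,cv2
a=np.load("scene3.npz")["frame"][150:330,410:590,::-1]; b=np.load("top3.npz")["frame"][180:330,90:240,::-1]
cv2.imwrite("pics/e1.png",np.hstack([cv2.resize(a,(400,400)),cv2.resize(b,(400,400))]))
E
```

```text
18.1833 [0.54296481 0.23458975 0.34681678] [ 179.95116765   -0.20939321 -161.41658303] [-3.5142318  -1.17135966 -3.13365227] 0.05473923516509699 [0.0660792  4.77100554]
scene z 0.205 210 dock-x 5/50/95% [-9.1  7.7 11.5] y [-37.4  37.7]
scene z 0.22 155 dock-x 5/50/95% [-8.2  7.7 11.8] y [-36.7  37.8]
scene z 0.235 137 dock-x 5/50/95% [-9.4 10.6 11.9] y [-37.9  35.3]
scene z 0.25 277 dock-x 5/50/95% [-9.6  9.3 11.6] y [-34.5  14.8]
scene z 0.265 240 dock-x 5/50/95% [ 8.7 10.7 11.8] y [-35.7  29.7]
scene z 0.28 397 dock-x 5/50/95% [ 9.8 11.  11.9] y [-37.6  37.2]
scene flap x [-10.   18.2] y [-66.   64.4]
scene box x [-22.   38.5] y [-77.3  74.1]
top z 0.205 17 dock-x 5/50/95% [-11.1 -10.4  -6. ] y [-37.9  24.5]
top z 0.22 19 dock-x 5/50/95% [-11.8 -10.7   4.5] y [-37.9 -25.4]
top z 0.235 42 dock-x 5/50/95% [-11.5  -6.9   5. ] y [-37.9 -29.1]
top z 0.25 28 dock-x 5/50/95% [-11.4  -7.1  -3.7] y [-30.7 -20.8]
top z 0.28 48 dock-x 5/50/95% [-11.   -7.5   4.3] y [-37.9 -25.3]
top flap x [-9.5 17.2] y [-62.   67.1]
top box x [-22.3  37.8] y [-72.8  78.3]
```

View pics/e1.png

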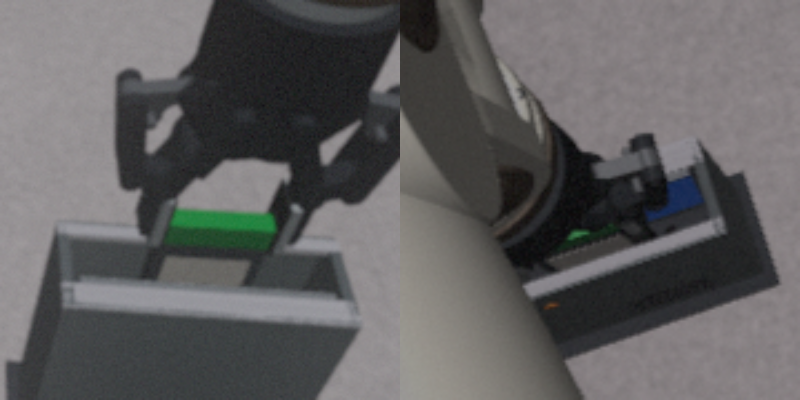

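The flap is open and hidden behind the drive. The green band sits at left-crop (222,228) above the mouth. Next I'll check that the drive hasn't tilted in the grip.

Run:
```python
from h import *
e=np.array([.543,.2346]);yaw=np.radians(18.6); A=np.array([[np.cos(yaw),np.sin(yaw)],[-np.sin(yaw),np.cos(yaw)]])
c=dict(np.load("scene3.npz"));W=world(c);L=(W[...,:2]-e)@A.T*1000;Z=W[...,2]
m=(abs(L[...,1])<22)&(L[...,0]<12)&(L[...,0]>0)&(Z>.155)&(Z<.193)
for lo in np.arange(.16,.195,.005):
    k=m&(abs(Z-lo)<.0025); print(round(lo,3),k.sum(),k.any() and np.median(L[k][:,0]).round(2))
print(np.degrees(np.polyfit(Z[m]*1000,L[m][:,0],1)[0]))
```

```text
0.16 100 6.52
0.165 103 6.5
0.17 110 6.27
0.175 105 6.16
0.18 96 6.56
0.185 109 6.76
0.19 117 6.75
0.195 7 6.61
0.9709803888663336
```

>>> drive_tool:
  plan:
    - {"dx":0,"dy":0,"dz":0.003,"roll":0,"hand":0.05}
    - {"dx":0,"dy":0,"dz":0.007,"roll":0,"hand":0.05}
    - {"dx":0,"dy":0,"dz":0.011,"roll":0,"hand":0.05}
    - {"dx":0,"dy":0,"dz":0.015,"roll":0,"hand":0.05}
    - {"dx":0,"dy":0,"dz":0.019,"roll":0,"hand":0.05}
    - {"dx":0,"dy":0,"dz":0.023,"roll":0,"hand":0.05}
    - {"dx":0,"dy":0,"dz":0.026,"roll":0,"hand":0.05}
    - {"dx":0,"dy":0,"dz":0.028,"roll":0,"hand":0.05}
    - {"dx":0,"dy":0,"dz":0.028,"roll":0,"hand":0.05}

```text
time: 19.03
ee_pos: [0.543, 0.2346, 0.3194]
tcp_rot: [180.0, -0.1, -161.4]
wrist_force: [-3.5, -1.1, -1.3]
opening: 0.0545
```

>>> drive_tool:
  plan:
    - {"dx":0,"dy":0,"dz":0.002,"roll":0,"hand":0.05}
    - {"dx":0,"dy":0,"dz":0.004,"roll":0,"hand":0.05}
    - {"dx":0,"dy":0,"dz":0.006,"roll":0,"hand":0.05}
    - {"dx":0,"dy":0,"dz":0.008,"roll":0,"hand":0.05}
    - {"dx":0,"dy":0,"dz":0.01,"roll":0,"hand":0.05}
    - {"dx":0,"dy":0,"dz":0.012,"roll":0,"hand":0.05}
    - {"dx":0,"dy":0,"dz":0.013,"roll":0,"hand":0.05}
    - {"dx":0,"dy":0,"dz":0.013,"roll":0,"hand":0.05}

```text
time: 19.7
ee_pos: [0.5431, 0.2347, 0.307]
tcp_rot: [179.9, -0.1, -161.4]
wrist_force: [-2.4, -0.5, 1.1]
opening: 0.0543
```

>>> drive_tool:
  plan:
    - {"dx":0,"dy":0,"dz":0.003,"roll":0,"hand":0.05}
    - {"dx":0,"dy":0,"dz":0.006,"roll":0,"hand":0.05}
    - {"dx":0,"dy":0,"dz":0.009,"roll":0,"hand":0.05}
    - {"dx":0,"dy":0,"dz":0.012,"roll":0,"hand":0.05}
    - {"dx":0,"dy":0,"dz":0.015,"roll":0,"hand":0.05}
    - {"dx":0,"dy":0,"dz":0.018,"roll":0,"hand":0.05}
    - {"dx":0,"dy":0,"dz":0.021,"roll":0,"hand":0.05}
    - {"dx":0,"dy":0,"dz":0.023,"roll":0,"hand":0.05}
    - {"dx":0,"dy":0,"dz":0.023,"roll":0,"hand":0.05}

```text
time: 20.45
ee_pos: [0.5436, 0.2348, 0.2836]
tcp_rot: [180.0, -0.0, -161.4]
wrist_force: [6.4, 0.1, -2.2]
opening: 0.0545
```

>>> drive_tool:
  plan:
    - {"dx":-0.0005,"dy":0,"dz":0,"roll":0,"hand":0.05}
    - {"dx":-0.001,"dy":0,"dz":0,"roll":0,"hand":0.05}
    - {"dx":-0.001,"dy":0,"dz":0,"roll":0,"hand":0.05}
    - {"dx":-0.001,"dy":0,"dz":0,"roll":0,"hand":0.05}

```text
time: 20.78
ee_pos: [0.5439, 0.235, 0.2837]
tcp_rot: [179.9, -0.1, -161.4]
wrist_force: [1.6, 0.4, -3.9]
opening: 0.0545
```

```bash
python3 -c "
from workcell import bot
o=bot.get_obs();print(o['ee_pos'],o['tcp_rot'],o['wrist_force'],o['torque'])"
```

```text
[0.54392303 0.23496645 0.2837026 ] [ 1.79948728e+02 -1.42904293e-01 -1.61414965e+02] [ 1.59415358  0.40510896 -3.91573814] [ 0.00168913 -0.07782584  0.23402249]
```

>>> drive_tool:
  plan:
    - {"dx":-0.0005,"dy":0,"dz":0.001,"roll":0,"hand":0.05}
    - {"dx":-0.0005,"dy":0,"dz":0.002,"roll":0,"hand":0.05}
    - {"dx":-0.0005,"dy":0,"dz":0.003,"roll":0,"hand":0.05}
    - {"dx":-0.0005,"dy":0,"dz":0.004,"roll":0,"hand":0.05}
    - {"dx":-0.0005,"dy":0,"dz":0.004,"roll":0,"hand":0.05}

```text
time: 21.2
ee_pos: [0.5443, 0.2352, 0.2799]
tcp_rot: [179.9, -0.1, -161.4]
wrist_force: [-2.4, -1.3, 0.3]
opening: 0.0545
```

>>> drive_tool:
  plan:
    - {"dx":0,"dy":0,"dz":0.001,"roll":0,"hand":0.05}
    - {"dx":0,"dy":0,"dz":0.002,"roll":0,"hand":0.05}
    - {"dx":0,"dy":0,"dz":0.002,"roll":0,"hand":0.05}

```text
time: 21.45
ee_pos: [0.5444, 0.2352, 0.2781]
tcp_rot: [179.9, -0.1, -161.4]
wrist_force: [-3.1, -0.3, 1.9]
opening: 0.0544
```

>>> drive_tool:
  plan:
    - {"dx":0,"dy":0,"dz":0.001,"roll":0,"hand":0.05}
    - {"dx":0,"dy":0,"dz":0.0015,"roll":0,"hand":0.05}
    - {"dx":0,"dy":0,"dz":0.0015,"roll":0,"hand":0.05}

```text
time: 21.7
ee_pos: [0.5445, 0.2352, 0.2773]
tcp_rot: [179.9, -0.0, -161.4]
wrist_force: [-3.6, -0.9, 5.4]
opening: 0.0543
```

>>> drive_tool:
  plan:
    - {"dx":0,"dy":0,"dz":0.0007,"roll":0,"hand":0.05}
    - {"dx":0,"dy":0,"dz":0.0014,"roll":0,"hand":0.05}
    - {"dx":0,"dy":0,"dz":0.0014,"roll":0,"hand":0.05}

```text
time: 21.95
ee_pos: [0.5446, 0.2352, 0.2764]
tcp_rot: [179.9, 0.0, -161.4]
wrist_force: [-4.0, -0.9, 9.1]
opening: 0.0544
```

>>> drive_tool:
  plan:
    - {"dx":0,"dy":0,"dz":0.0007,"roll":0,"hand":0.05}
    - {"dx":0,"dy":0,"dz":0.0014,"roll":0,"hand":0.05}
    - {"dx":0,"dy":0,"dz":0.002,"roll":0,"hand":0.05}
    - {"dx":0,"dy":0,"dz":0.002,"roll":0,"hand":0.05}

```text
time: 22.28
ee_pos: [0.5446, 0.2352, 0.2754]
tcp_rot: [179.9, 0.1, -161.4]
wrist_force: [-4.4, -0.7, 14.1]
opening: 0.0548
```

>>> drive_tool:
  plan:
    - {"dx":0,"dy":0,"dz":0.0003,"roll":0,"hand":0.05}
    - {"dx":0,"dy":0,"dz":0.0003,"roll":0,"hand":0.05}
    - {"dx":0,"dy":0,"dz":0.0003,"roll":0,"hand":0.05}
    - {"dx":0,"dy":0,"dz":0.0003,"roll":0,"hand":0.05}
    - {"dx":0,"dy":0,"dz":0.0003,"roll":0,"hand":0.05}
    - {"dx":0,"dy":0,"dz":0.0003,"roll":0,"hand":0.05}
    - {"dx":0,"dy":0,"dz":0.0003,"roll":0,"hand":0.05}
    - {"dx":0,"dy":0,"dz":0.0003,"roll":0,"hand":0.05}
    - {"dx":0,"dy":0,"dz":0.0003,"roll":0,"hand":0.05}
    - {"dx":0,"dy":0,"dz":0.0003,"roll":0,"hand":0.05}

```text
time: 23.12
ee_pos: [0.5446, 0.2353, 0.2753]
tcp_rot: [179.9, 0.1, -161.4]
wrist_force: [-5.1, -1.7, 16.2]
opening: 0.0545
```

>>> drive_tool:
  plan:
    - {"dx":0,"dy":0,"dz":-0.001,"roll":0,"hand":0.05}
    - {"dx":0,"dy":0,"dz":-0.002,"roll":0,"hand":0.05}
    - {"dx":0,"dy":0,"dz":-0.003,"roll":0,"hand":0.05}
    - {"dx":0,"dy":0,"dz":-0.0038,"roll":0,"hand":0.05}
    - {"dx":0,"dy":0,"dz":-0.0038,"roll":0,"hand":0.05}
    - {"dx":0,"dy":0,"dz":-0.0038,"roll":0,"hand":0.05}

```text
time: 23.62
ee_pos: [0.5445, 0.2352, 0.277]
tcp_rot: [179.9, -0.1, -161.4]
wrist_force: [-3.4, -1.0, 6.2]
opening: 0.0549
```

>>> drive_tool:
  plan:
    - {"dx":0,"dy":0,"dz":0,"roll":0,"hand":0.056}
    - {"dx":0,"dy":0,"dz":0,"roll":0,"hand":0.058}
    - {"dx":0,"dy":0,"dz":0,"roll":0,"hand":0.06}
    - {"dx":0,"dy":0,"dz":0,"roll":0,"hand":0.062}
    - {"dx":0,"dy":0,"dz":0,"roll":0,"hand":0.063}
    - {"dx":0,"dy":0,"dz":0,"roll":0,"hand":0.063}
    - {"dx":0,"dy":0,"dz":0,"roll":0,"hand":0.063}
    - {"dx":0,"dy":0,"dz":0,"roll":0,"hand":0.063}

```text
time: 24.28
ee_pos: [0.5443, 0.2351, 0.2762]
tcp_rot: [180.0, -0.2, -161.4]
wrist_force: [-2.3, -2.5, -2.4]
opening: 0.0631
```

Run:
```python
from workcell import bot
import numpy as np,cv2
o=bot.get_obs();print(o['ee_pos'],o['wrist_force'],o['opening'])
a=bot.camera("scene")["frame"][150:330,410:590,::-1]; b=bot.camera("top")["frame"][180:330,90:240,::-1]
cv2.imwrite("pics/e2.png",np.hstack([cv2.resize(a,(400,400)),cv2.resize(b,(400,400))]))
```

```text
[0.54432778 0.23509685 0.27618143] [-2.27389879 -2.49834103 -2.40452642] 0.06309103509002052
```

View pics/e2.png

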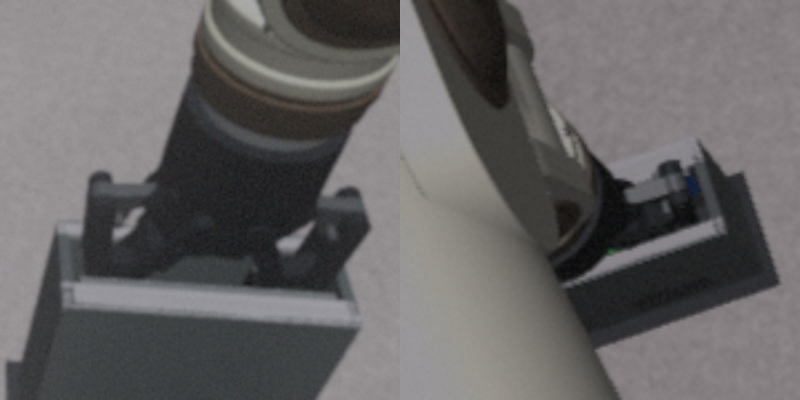

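The fingers have opened inside the mouth (left crop, about (100,250) and (340,250)) and the released drive is hidden below. I'll come out slowly at first.

>>> drive_tool:
  plan:
    - {"dx":0,"dy":0,"dz":-0.002,"roll":0,"hand":0.063}
    - {"dx":0,"dy":0,"dz":-0.005,"roll":0,"hand":0.063}
    - {"dx":0,"dy":0,"dz":-0.008,"roll":0,"hand":0.063}
    - {"dx":0,"dy":0,"dz":-0.012,"roll":0,"hand":0.063}
    - {"dx":0,"dy":0,"dz":-0.016,"roll":0,"hand":0.063}
    - {"dx":0,"dy":0,"dz":-0.02,"roll":0,"hand":0.063}

```text
time: 24.88
ee_pos: [0.5445, 0.2352, 0.2973]
tcp_rot: [179.9, -0.1, -161.4]
wrist_force: [-2.8, -0.9, -1.5]
opening: 0.0628
```

>>> drive_tool:
  plan:
    - {"dx":0,"dy":0,"dz":-0.004,"roll":0,"hand":0.063}
    - {"dx":0,"dy":0,"dz":-0.008,"roll":0,"hand":0.063}
    - {"dx":0,"dy":0,"dz":-0.012,"roll":0,"hand":0.063}
    - {"dx":0,"dy":0,"dz":-0.016,"roll":0,"hand":0.063}
    - {"dx":0,"dy":0,"dz":-0.02,"roll":0,"hand":0.063}
    - {"dx":0,"dy":0,"dz":-0.024,"roll":0,"hand":0.063}
    - {"dx":0,"dy":0,"dz":-0.028,"roll":0,"hand":0.063}
    - {"dx":0,"dy":0,"dz":-0.032,"roll":0,"hand":0.063}
    - {"dx":0,"dy":0,"dz":-0.036,"roll":0,"hand":0.063}
    - {"dx":0,"dy":0,"dz":-0.04,"roll":0,"hand":0.063}
    - {"dx":0,"dy":0,"dz":-0.046,"roll":0,"hand":0.063}
    - {"dx":0,"dy":0,"dz":-0.054,"roll":0,"hand":0.063}
    - {"dx":0,"dy":0,"dz":-0.064,"roll":0,"hand":0.063}
    - {"dx":0,"dy":0,"dz":-0.076,"roll":0,"hand":0.063}
    - {"dx":0,"dy":0,"dz":-0.09,"roll":0,"hand":0.063}
    - {"dx":0,"dy":0,"dz":-0.105,"roll":0,"hand":0.063}
    - {"dx":0,"dy":0,"dz":-0.115,"roll":0,"hand":0.063}
    - {"dx":0,"dy":0,"dz":-0.12,"roll":0,"hand":0.063}

```text
time: 26.38
ee_pos: [0.5448, 0.2351, 0.4189]
tcp_rot: [179.9, 0.0, -161.4]
wrist_force: [-0.1, -0.1, 0.1]
opening: 0.0625
```

>>> drive_tool:
  plan:
    - {"dx":0.005,"dy":-0.005,"dz":0,"roll":0,"hand":0.063}
    - {"dx":0.02,"dy":-0.02,"dz":0,"roll":0,"hand":0.063}
    - {"dx":0.04,"dy":-0.045,"dz":0,"roll":0,"hand":0.063}
    - {"dx":0.06,"dy":-0.07,"dz":0,"roll":0,"hand":0.063}
    - {"dx":0.08,"dy":-0.1,"dz":0,"roll":0,"hand":0.063}
    - {"dx":0.08,"dy":-0.13,"dz":0,"roll":0,"hand":0.063}
    - {"dx":0.08,"dy":-0.16,"dz":0,"roll":0,"hand":0.063}
    - {"dx":0.08,"dy":-0.19,"dz":0,"roll":0,"hand":0.063}
    - {"dx":0.08,"dy":-0.21,"dz":0,"roll":0,"hand":0.063}
    - {"dx":0.08,"dy":-0.22,"dz":0,"roll":0,"hand":0.063}
    - {"dx":0.08,"dy":-0.22,"dz":0,"roll":0,"hand":0.063}
    - {"dx":0.08,"dy":-0.22,"dz":0,"roll":0,"hand":0.063}

```text
time: 27.38
ee_pos: [0.5388, 0.0011, 0.4161]
tcp_rot: [179.9, -0.1, -161.5]
wrist_force: [0.5, 0.3, 0.0]
opening: 0.063
```

Run:
```python
from workcell import bot
from h import *
o=bot.get_obs();print(o['time'],o['ee_pos'],o['wrist_force'],o['opening'])
fr=[]
for n in("scene","top"):
    c=bot.camera(n); W=world(c); f=c["frame"].astype(int); Z=W[...,2]; fr.append(c["frame"][:,:,::-1])
    B=(f[...,2]>f[...,0]+50)&(Z>.1)&(Z<.2)&(abs(W[...,0]-.546)<.1)&(abs(W[...,1]-.238)<.1); print(n,B.sum(),np.percentile(Z[B],[2,50,98]),rect(W[B]))
    c0=np.load(n+"0.npz"); k=(Z<.1)&(Z>.04)&(world(dict(c0))[...,2]<.1); print("changed px:",(cv2.absdiff(c["frame"],c0["frame"]).max(2)[k]>60).sum())
cv2.imwrite("pics/f.png",np.hstack([cv2.resize(fr[0][130:400,150:600],(400,240)),cv2.resize(fr[1][150:390,90:490],(400,240))]))
```

```text
27.3833 [0.53877452 0.00114168 0.41607707] [0.48280551 0.30909338 0.04618956] 0.06296710154795462
scene 2020 [0.1586635  0.16036378 0.16216141] [546.9 237.   31.  137.1  19.2]
changed px: 0
top 1588 [0.1564959  0.15969144 0.16265304] [545.8 238.5  27.9 131.8  18.6]
changed px: 0
```

View pics/f.png

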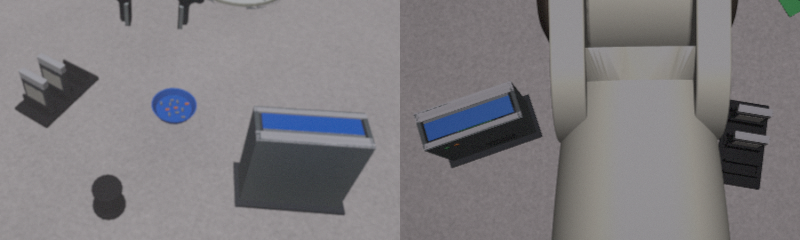

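The flap is shut flush (left crop (315,123)), with the same shape and height as at the start. The green drive is gone from the rack, and the two silver drives, the dish and the loupe are in place. I'll hand it in.

```bash
python3 -c "
from workcell import bot
print(bot.job_done())"
```

```text
the job is handed in; nothing more can be done
None
```

The green-topped drive is in the dock and the blue flap has swung fully shut above it. I handed the job in at about 27 s.

- **Insertion:** I gripped the drive across its 56 mm width and lowered it through the flap. Near the connector the guide pushed back with about 6 N sideways, so I shifted the drive 1.5 mm before going on.
- **Press:** I met the connector about 10 mm above the lowest possible height. The drive was pressed at a measured 14 to 16 N for about 0.8 s. I then eased off to about 6 N, opened the fingers 8 mm and came out. The highest wrist reading I saw was about 17 N, but I only read forces between moves.
- **Last checks:** In both cameras the flap lies flush at 160 mm with the same outline as at the start. The two silver drives, the loupe and the dish look undisturbed, and the gripper is clear with no force on it. The seated drive itself can't be seen under the shut flap.
- **What went wrong on the way:** Joint 6 hit its limit above the dock and tilted the tool by 2°. I took the tilt out and used the half-turned grasp, so the drive went in the other way round, which the task allows. The grip itself was 60 N; I read the 25 N limit as applying to pressing, not to the grip.

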